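Set the film punch's die selector and start it

TASK

On the desktop film punch, push the tab of the rotary selector around until its pointer aims squarely at the triangular die, then press the start button all the way in and let it spring back. Only push and press with the fingertips: lift nothing, leave the dies and all the other things lying where they are, and do not press the button before the pointer is on the triangle.

Things in the scene. Friction and masses are not known exactly. Their poses are not given: they have to be found in the camera images.
- punch: the film punch: a fixed grey flat housing 250 (x) by 400 (y) by 50 mm high, origin at the centre of its underside on the table, z up. Its flat top is 50 mm above the table. On it, in its own axes: the selector's axis at (0, +60) mm, the start button at (-70, -140) mm, a white punch head (110 x 75 x 40 mm high) centred at (65, -155) mm, and four loose dies
- dial (a joint): angle of the rotary selector, rad, growing counter-clockwise seen from above; 0 = pointer along the punch's +x (away from the robot). Stops at -1.45 and 1.45. There are no clicks: friction (0.15 N m, about 2 N at the tab) holds it where it is left. It starts between -0.15 and 0.15. The dies stand at the selector angles -1.2, -0.4, 0.4 and 1.2, which die at which differs each time
- dial_axis (a point): on the selector's vertical axis, at the housing's top (50 mm above the table); its x axis is the pointer's direction. The selector is a black disc of 100 mm diameter and 12 mm high with a white line and a short nose (to 72 mm from the axis) that form the pointer, and the tab on the opposite side
- dial_aim (a point): the point on the pointer's line 100 mm from the selector's axis, at the housing's top level: it lies at the centre of the die that the pointer aims at squarely
- dial_tab (a point): the middle of the selector's upright black push tab, directly opposite the pointer, 70 mm from the axis. The tab is 12 mm thick (along the turning direction), spans 55 to 85 mm from the axis and stands from the disc to 45 mm above the housing's top; this point is 30 mm above the housing's top. Turns with the selector, its x axis pointing to the axis
- start (a joint): travel of the start button, m: 0 = up, 0.006 = fully pressed; it springs back by itself, about 4 N presses it fully, and it counts as pressed from 0.0045
- start_top (a point): centre of the top face of the start button, a round white push button of 40 mm diameter in a black housing, pressed straight down
- die_round: loose brass die, a disc of 40 mm diameter, 24 mm high, standing on the housing 100 mm from the selector's axis; origin at the centre of its underside
- die_square: loose brass die, a square of 36 mm, 24 mm high, likewise
- die_triangle: loose brass die, an equal-sided triangle with corners 28 mm from its centre (sides 48 mm), 24 mm high, likewise: the one to be selected
- die_cross: loose brass die, a plus-shaped cross 46 mm across with 14 mm wide arms, 24 mm high, likewise
- chip: bystander: loose marble sample chip 35 x 50 x 12 mm on the housing's far edge, between the dies and the punch head; origin under its centre
- eraser: bystander: loose white eraser 22 x 45 x 12 mm on the housing's near edge, between the selector and the button; origin under its centre
- glue: bystander: upright glue stick, 30 mm diameter, 95 mm high, left on the table; origin under its centre
- phone: bystander: phone 75 x 155 x 9 mm lying on the table, left; origin under its centre
- tape: bystander: roll of tape lying flat, 84 mm diameter, 24 mm high, right on the table; origin under its centre
- scissors: bystander: scissors with black handles, about 170 mm long, lying on the table, right; origin at the pivot
- mug: bystander: white mug 80 mm diameter, 90 mm high, far left on the table; origin under its centre

How it is judged:
On the way, in this order (a step that is already met when the one before it is completed fails the run):
1. the pointer rests on the triangular die (aim point within 12 mm of the die's centre) (horizontal distance between dial_aim and die_triangle below 0.012 m and velocity of joint dial between -0.05 and 0.05 rad/s), for 0.3 s.
2. the start button is pressed in (4.5 mm or more) (horizontal distance between dial_aim and die_triangle below 0.012 m and value of joint start above 0.0045 m), for 0.05 s.
At the end, for the whole second after the job is handed in: the selector rests with its aim point within 12 mm (about 7 degrees) of the triangular die's centre, the start button has been pressed and is up again (under 2 mm), and every die and bystander is within 15 mm of where it was (all of step 1 and value of joint start below 0.002 m and distance of each of die_round, die_square, die_triangle, die_cross, chip, eraser, glue, phone, tape, scissors, mug from where it was at the start of the episode below 0.015 m); the robot touches nothing.
It fails at once if the start button is pressed while the pointer is not on the triangular die (value of joint start above 0.003 m and not (horizontal distance between dial_aim and die_triangle below 0.012 m)).
It fails at once if a die is lifted, carried or shoved more than 15 mm (distance of any of die_round, die_square, die_triangle, die_cross from where it was at the start of the episode above 0.015 m).
It fails at once if a bystander is lifted, carried or shoved more than 15 mm (distance of any of chip, eraser, glue, phone, tape, scissors, mug from where it was at the start of the episode above 0.015 m).
It also fails if it takes over 48 s, if anything falls off the work surface, if the arm or the gripper's body presses on something with over 40 N, if the wrist force passes 120 N, or if a joint passes its speed limit or range.

ROBOT

A 7-joint arm with a two-finger parallel gripper is mounted at the origin on the work surface. World frame = base frame: x ahead of the robot, y to its left, z up, the work surface at z = 0. Lengths are in m, angles in rad, forces in N, time in s.
With the tool pointing down it reaches from about 0.4 to 0.85 m from the base axis. Payload 4.5 kg.
Tool frame: the origin (TCP) lies between the finger pads; the fingertips stand 11 mm ahead of it and the grasp point (between the pads) lies 8 mm behind it (r.tip_reach is the distance from the TCP to the fingertips, in m); x points along the fingers, y is the direction in which the jaws open and shut, and the axes are right-handed (so a half turn about x gives the same grasp; the last joint's range is limited). The gripper opens to 88 mm and grips with 3 to 60 N. Pads are 18 mm wide; open, the fingers measure 123 mm over their backs; the gripper's body (75 mm by 187 mm) begins 45 mm behind the grasp point.
Start: joints at [-1.067, 0.689, -0.195, 1.565, 0.157, 0.902, -0.215], TCP at [0.283, 0.557, 0.25] pointing down, gripper open.
Joint ranges: [-3.01, 3.01], [-0.46, 2.08], [-1.47, 1.51], [0.13, 2.56], [-1, 4.14], [0.04, 2.09], [-2.66, 2.66]. Speed limits (rad/s): [2.57, 2.57, 3.14, 3.14, 3.14, 3.14, 3.14].

INTERFACE

Orientations are given as a unit quaternion [x, y, z, w].
In Python, from plant import r gives the robot as it stands.
- The arm moves only by the tool drive_tool, never from a script. Its argument "deltas" is a list of rows, each a list of 3 entries, a list of its own where there are three numbers: the turn, a rotation vector about the tool's x, y, z in degrees, then the shift along the tool's x, y, z in cm, then the finger opening in cm, from 0 to 8.81. A call has 1 to 12 rows; each row shifts and turns the commanded pose from where the row before left it, along the tool's axes as they then stand; what a row does not reach is not made up. A row lasts 1/12 s, in which the tool goes at most 41.7 mm and 7.16 degrees, less where a joint would pass 70% of its speed; a pose out of reach is approached as far as the arm can. A call is refused whole if a number of a shift passes 4.17 or a number of a turn 7.16, either way. A call with a gripper value outside its range is refused whole. The fingers move at their own pace and stop on an object; "force" is the grip in N (left out, the last holds). Time passes only in rows, so rows that do not move let the fingers close. It gives the time, the measured TCP pose, the force and the opening at its end, in the units of the state.
- r.get_state(): the state, without advancing time (a new reading comes with each control period).
- r.snapshot(name): name is "scene" or "top" or "wrist"; returns a dict with "color" (420x560x3 uint8, red, green, blue), "fov_y" (degrees; the focal length in pixels is half the picture's height over the tangent of half this angle, whatever the lens; pixels are square), "cx", "cy" (the principal point, pixels), "k1" (the pictures are not rectified: a ray, as slopes to the right and down, at radius r is drawn at 1 + k1 r^2 times it, then the intrinsics apply), "extrinsics" (4x4, takes a point from world to camera coordinates); the wrist camera has in their place "tool_from_camera" (4x4, takes a point from camera to tool coordinates, whose origin is the TCP and whose axes are the tool frame's). Camera axes: x right, y up, looking along -z (the intrinsics and any distortion apply to the point x, -y, -z); pixel columns grow to the right and rows downward; lengths in m; the calibration is good to about 2 mm. A picture is of the moment at which its call begins: read the wrist's pose just before it. There is no depth.
- r.finish_job(): hands the job in, once; it reports no verdict.
The state is a dict: "clock": time; "q": joint angles; "qd": joint speeds; "joint_torque": joint torques, N m; "tool_pos": TCP position; "eef_rot": TCP orientation; "contact_force": force on the tool from outside, world axes, zero at the start; "moment": the same for the moment, N m; "opening": opening from 0.0 (shut) to 1.0 (fully open).
Only numpy, scipy, OpenCV 4.12 (cv2) and the standard library are available. Lean on these libraries where they do the work, as an engineer would, in place of code of your own. Each camera call takes 0.05 s, during which the arm holds its last target. There are 200 camera calls.

## Working session

There is one attempt and no reset: what is moved stays moved. The work goes in short steps, Python scripts to look and compute and a tool call to move; the robot and the scene stay as the last step left them, time stands still between calls to the robot, and variables do not carry over. Pictures are saved under pics/ and viewed, about 8 in all and at most 12, crops included, and the job is handed in when it is done.

Besides the shell and the picture viewer there is one more tool, called after "Request:" in YAML: its name, and indented under it one key for each argument. drive_tool: Moves the arm, as the interface text tells. Its arguments: {"type":"object","properties":{"deltas":{"type":"array","items":{"type":"array"}},"force":{"type":"number"}},"required":["deltas"]}

```bash
mkdir -p pics
cat > h.py <<'E'
import numpy as np, cv2
from plant import r
from scipy.spatial.transform import Rotation as R
def cam(s,st=None):
    f=s["color"].shape[0]/2/np.tan(np.radians(s["fov_y"])/2)
    K=np.array([[f,0,s["cx"]],[0,f,s["cy"]],[0,0,1]])
    if "extrinsics" in s: T=np.linalg.inv(np.array(s["extrinsics"]))
    else:
        B=np.eye(4);B[:3,:3]=R.from_quat(st["eef_rot"]).as_matrix();B[:3,3]=st["tool_pos"];T=B@np.array(s["tool_from_camera"])
    return K,s["k1"],T
def und(p,k1):
    # distorted slopes -> slopes: rd=r(1+k1 r^2)
    p=np.asarray(p,float);q=p.copy()
    for _ in range(30): q=p/(1+k1*(q**2).sum(-1,keepdims=True))
    return q
def ray(c,px):
    K,k1,T=c;px=np.atleast_2d(px).astype(float)
    s=und((px-K[:2,2])/K[0,0],k1)
    d=np.c_[s[:,0],-s[:,1],-np.ones(len(s))]@T[:3,:3].T
    return T[:3,3],d
def plane(c,px,z):
    o,d=ray(c,px);return o+d*((z-o[2])/d[:,2])[:,None]
def proj(c,P):
    K,k1,T=c;p=(np.atleast_2d(P)-T[:3,3])@T[:3,:3]
    s=np.c_[p[:,0],-p[:,1]]/-p[:,2:];s=s*(1+k1*(s**2).sum(1,keepdims=True))
    return s*K[0,0]+K[:2,2]
def tri(c1,p1,c2,p2):
    o1,d1=ray(c1,p1);o2,d2=ray(c2,p2);d1=d1[0];d2=d2[0]
    t=np.linalg.lstsq(np.c_[d1,-d2],o2-o1,rcond=None)[0];a=o1+t[0]*d1;b=o2+t[1]*d2
    return (a+b)/2,np.linalg.norm(a-b)
def shot(n,save=None):
    st=r.get_state();s=r.snapshot(n)
    if save: cv2.imwrite("pics/"+save+".png",s["color"][:,:,::-1]);np.save("pics/"+save+".npy",np.array([s["color"],cam(s,st)],dtype=object),allow_pickle=True)
    return s["color"],cam(s,st)
def load(n): return np.load("pics/"+n+".npy",allow_pickle=True)
E
python3 - <<'E'
from h import *
for n in("top","scene"):
    im,c=shot(n,n+"0"); print(n,c[0][0,0],c[1],c[2].round(3).tolist())
print(r.get_state(),r.tip_reach)
E
```

```text
top 469.3090143103421 0.050632850939349716 [[-0.029, 0.98, -0.198, 0.268], [-0.999, -0.032, -0.008, 0.005], [-0.014, 0.197, 0.98, 1.44], [0.0, 0.0, 0.0, 1.0]]
scene 396.7194108258711 -0.0305429847479491 [[0.029, -0.673, 0.739, 1.372], [1.0, 0.011, -0.029, -0.023], [0.011, 0.74, 0.673, 0.814], [0.0, 0.0, 0.0, 1.0]]
{'clock': 0.1, 'q': array([-1.06714872,  0.68989461, -0.19450449,  1.56619477,  0.15731231,
        0.90249976, -0.215087  ]), 'qd': array([-6.13340736e-04, -2.29270963e-03,  7.33247350e-05, -9.05561784e-04,
        6.97085390e-04, -2.21497150e-03,  5.98226077e-04]), 'joint_torque': array([-3.51165771e-03, -5.28503394e+01, -1.27136685e+00, -1.53836453e+01,
       -5.24995546e-02,  1.99252812e-03,  5.74601086e-05]), 'tool_pos': array([0.28277772, 0.55678012, 0.24900532]), 'eef_rot': array([ 0.16400377,  0.68777549, -0.16512646,  0.68760519]), 'contact_force': array([ 0.75443   , -1.18277112,  1.40746549]), 'moment': array([ 0.02127026,  0.02376833, -0.06564863]), 'opening': 1.0009881622766843} 0.011
```

View pics/top0.png

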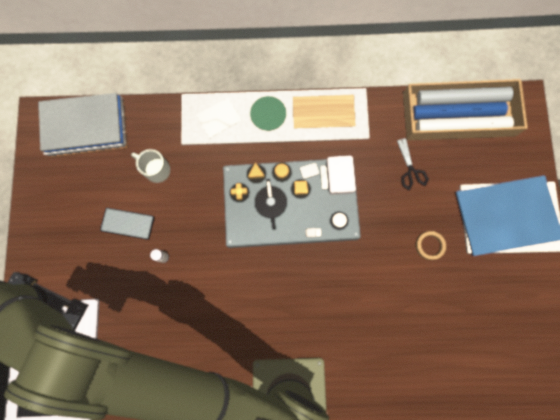

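View pics/scene0.png

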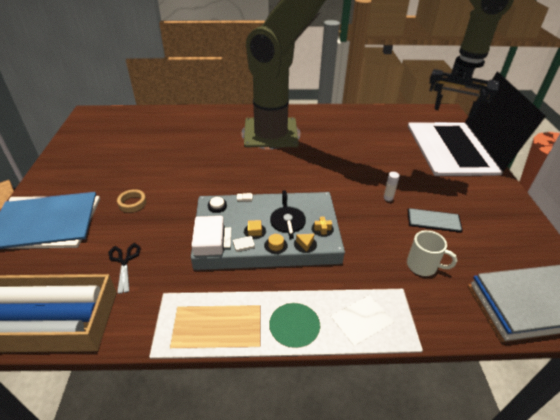

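The top view shows the punch at about (222–360, 158–246). The dies from left to right are cross (239,192), triangle (256,172), round (282,171) and square (301,188). The dial is at (270,202) and the button at (340,220). So the triangle is at +0.4. Next I'll measure in both views.

Run:
```python
from h import *
a=load("top0")[0];b=load("scene0")[0]
A=cv2.resize(a[150:255,215:370],None,fx=5,fy=5,interpolation=cv2.INTER_CUBIC)[:,:775]
B=cv2.resize(b[180:275,185:350],None,fx=4.6,fy=4.6,interpolation=cv2.INTER_CUBIC)
cv2.imwrite("pics/A.png",A[:,:,::-1]);cv2.imwrite("pics/B.png",B[:,:,::-1])
cs={n:load(n+"0")[1] for n in("top","scene")}
cen={}
for n,im in(("top",a),("scene",b)):
    hsv=cv2.cvtColor(im,cv2.COLOR_RGB2HSV)
    m=cv2.inRange(hsv,(12,130,150),(35,255,255))
    w=(215,150,370,255) if n=="top" else (185,180,350,275)
    k=np.zeros_like(m);k[w[1]:w[3],w[0]:w[2]]=1;m*=k
    N,L,S,C=cv2.connectedComponentsWithStats(m)
    for i in range(1,N):
        if S[i,4]>25: print(n,"brass",C[i].round(1),S[i].tolist(),plane(cs[n],C[i],.074).round(3).tolist())
    m=cv2.inRange(hsv,(0,0,205),(180,50,255))*k
    N,L,S,C=cv2.connectedComponentsWithStats(m)
    for i in range(1,N):
        if S[i,4]>15: print(n,"white",C[i].round(1),S[i].tolist(),plane(cs[n],C[i],.06).round(3).tolist())
```

```text
top brass [255.5 171.4] [249, 162, 15, 16, 137] [[0.653, 0.08, 0.074]]
top brass [281.2 170.1] [275, 164, 14, 14, 129] [[0.654, 0.003, 0.074]]
top brass [300.3 187.1] [295, 181, 13, 13, 70] [[0.6, -0.053, 0.074]]
top brass [238.5 191. ] [231, 184, 16, 15, 117] [[0.594, 0.132, 0.074]]
top white [341.1 174. ] [328, 156, 28, 37, 918] [[0.64, -0.179, 0.06]]
top white [315.1 172.9] [300, 163, 28, 26, 367] [[0.646, -0.1, 0.06]]
top white [269.5 193.8] [267, 182, 7, 23, 77] [[0.585, 0.04, 0.06]]
top white [339.4 219.5] [333, 213, 14, 14, 149] [[0.5, -0.166, 0.06]]
top white [313.5 232. ] [306, 228, 16, 9, 134] [[0.465, -0.087, 0.06]]
scene brass [322.9 222.7] [315, 217, 17, 12, 108] [[0.597, 0.13, 0.074]]
scene brass [254.1 225.4] [248, 221, 14, 10, 126] [[0.604, -0.056, 0.074]]
scene brass [275.6 239.5] [269, 234, 15, 12, 132] [[0.657, 0.001, 0.074]]
scene brass [305.6 238.2] [297, 234, 17, 12, 110] [[0.654, 0.079, 0.074]]
scene white [244.1 196. ] [237, 194, 15, 5, 74] [[0.463, -0.088, 0.06]]
scene white [216.3 201.1] [210, 197, 14, 9, 101] [[0.485, -0.168, 0.06]]
scene white [207.3 230.9] [192, 216, 31, 31, 847] [[0.608, -0.182, 0.06]]
scene white [289.5 226.2] [288, 220, 4, 13, 31] [[0.594, 0.04, 0.06]]
scene white [227.2 236.8] [224, 227, 7, 20, 123] [[0.632, -0.127, 0.06]]
scene white [243.1 242.3] [233, 237, 21, 12, 187] [[0.653, -0.084, 0.06]]
```

View pics/A.png

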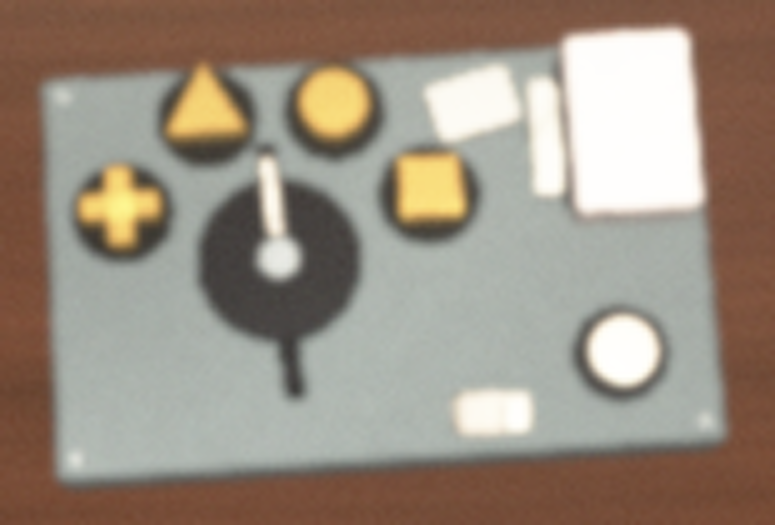

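View pics/B.png

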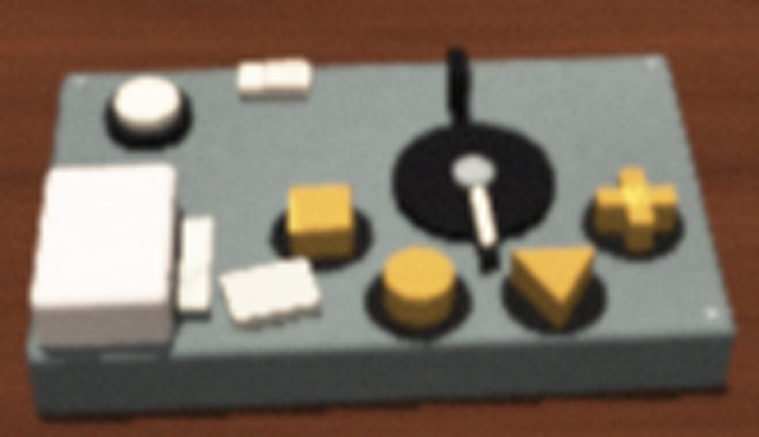

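The crops show the dial hub at A(279,258) and B(474,170), the tab's end at A(294,392) and its top at B(457,53), and the button top at A(624,348) and B(148,103). The tab's upright faces are free on both sides, and the eraser is well to the right of it.

Run:
```python
from h import *
from scipy.optimize import least_squares
ct,cs=load("top0")[1],load("scene0")[1]
A=lambda u,v:[215+u/5-.4,150+v/5-.4]
B=lambda u,v:[185+u/4.6-.4,180+v/4.6-.4]
for n,p,q in(("cross",[238.5,191],[322.9,222.7]),("hub",A(279,258),B(474,170)),("button",A(624,348),B(148,100)),("tabtop",A(293,385),B(457,58)),
 ("pointer tip",A(265,150),B(489,262)),
 ("corner screw TL(A)",A(62,96),B(711,314)),("screw BL",A(75,459),B(651,62)),("screw BR",A(705,421),B(80,80))):
    P,g=tri(ct,p,cs,q);print(n,P.round(4),round(g,4))
D=np.array([[.6535,.0795],[.6555,.002],[.602,-.0545],[.5955,.131]]);ang=np.array([.4,-.4,-1.2,1.2])
f=lambda x:(x[:2]+.1*np.c_[np.cos(ang+x[2]),np.sin(ang+x[2])]-D).ravel()
s=least_squares(f,[.57,.04,0]);print("axis,yaw",s.x.round(4),s.fun.round(4))
x=s.x;Rm=np.array([[np.cos(x[2]),-np.sin(x[2])],[np.sin(x[2]),np.cos(x[2])]])
b=x[:2]+Rm@[-.07,-.2];print("button expected",b, "tab at 0.4/expected now")
for t in(-.05,0,.4):
    a=t+x[2]+np.pi;print(t,x[:2]+.07*np.array([np.cos(a),np.sin(a)]))
for n,c,p,q in(("top",ct,A(267,158),A(276,235)),("scene",cs,B(486,243),B(478,190))):
    p,q=plane(c,[p,q],.062);d=(p-q);print(n,"dial",np.arctan2(d[1],d[0])-x[2],p,q)
```

```text
cross [0.5942 0.1316 0.0717] 0.0015
hub [0.5613 0.0372 0.0655] 0.0012
button [ 0.4992 -0.1647  0.071 ] 0.0003
tabtop [0.4807 0.0301 0.0873] 0.002
pointer tip [0.6305 0.0435 0.0566] 0.0025
corner screw TL(A) [0.6698 0.1676 0.0523] 0.0018
screw BL [0.4455 0.1608 0.0537] 0.0032
screw BR [ 0.457  -0.2132  0.0526] 0.0019
axis,yaw [0.5625 0.0372 0.0351] [-0.0003 -0.0001  0.0004 -0.0004 -0.     -0.0001 -0.0001  0.0007]
button expected [ 0.49956339 -0.16509029] tab at 0.4/expected now
-0.05 [0.49250141 0.03828569]
0 [0.49253689 0.03478624]
0.4 [0.4990169  0.00773792]
top dial 0.05231105592093649 [0.6241562  0.04349254 0.062     ] [0.5762402  0.03929154 0.062     ]
scene dial 0.019022445302415328 [0.62026951 0.04080974 0.062     ] [0.575218   0.03836726 0.062     ]
```

Measurements agree with each other: the four dies fit the 100 mm circle within 1 mm, and the button and axis match the drawing. The triangle is at 0.4 and the dial is now at about 0.03. Next I'll work out the tool axes and the moves.

```bash
cat > plan.py <<'E'
from h import *
def plan(P):
    s=r.get_state();M=R.from_quat(s["eef_rot"]).as_matrix()
    print("pos",s["tool_pos"].round(4),"F",s["contact_force"].round(1),"t",s["clock"],"open",round(s["opening"],2))
    print("axes x,y,z",M.T.round(3).tolist(),"yaw of z deg",np.degrees(np.arctan2(M[1,2],M[0,2])).round(2))
    if P is not None: print("shift cm",(100*M.T@(np.array(P)-s["tool_pos"])).round(2))
E
python3 - <<'E'
from plan import *
plan([.45,.1,.25])
t=np.array([.4215,-.907]);print(np.degrees(np.arctan2(t[1],t[0])), "q7 etc",r.get_state()["q"].round(2))
E
```

```text
pos [0.2828 0.5568 0.249 ] F [ 0.8 -1.2  1.4] t 0.1 open 1.0
axes x,y,z [[-0.001, -0.001, -1.0], [0.453, 0.892, -0.002], [0.892, -0.453, 0.0]] yaw of z deg -26.92
shift cm [ -0.04 -33.16  35.59]
-65.07481845209564 q7 etc [-1.07  0.69 -0.19  1.57  0.16  0.9  -0.22]
```

Request:
drive_tool:
  deltas:
    - [[6.36,0,0],[0,0,0],0]
    - [[6.36,0,0],[0,0,0],0]
    - [[6.36,0,0],[0,0,0],0]
    - [[6.36,0,0],[0,0,0],0]
    - [[6.36,0,0],[0,0,0],0]
    - [[6.36,0,0],[0,0,0],0]
    - [[0,0,0],[0,-0.5,3],0]
    - [[0,0,0],[0,-0.5,3],0]
    - [[0,0,0],[0,-0.5,3],0]
    - [[0,0,0],[0,-0.5,3],0]
    - [[0,0,0],[0,-0.5,3],0]
    - [[0,0,0],[0,-0.5,3],0]
  force: 10

```text
clock: 1.1
tool_pos: [0.3316, 0.3798, 0.2495]
eef_rot: [0.38, 0.596, -0.38, 0.596]
contact_force: [-0.0, 0.3, 0.6]
opening: 0.115
```

Request:
drive_tool:
  deltas:
    - [[0,0,0],[0,-0.05,3],0]
    - [[0,0,0],[0,-0.05,3],0]
    - [[0,0,0],[0,-0.05,3],0]
    - [[0,0,0],[0,-0.05,3],0]
    - [[0,0,0],[0,-0.05,3],0]
    - [[0,0,0],[0,-0.05,3],0]
    - [[0,0,0],[0,-0.05,3],0]
    - [[0,0,0],[0,-0.05,3],0]
    - [[0,0,0],[0,-0.05,3],0]
    - [[0,0,0],[0,0,3],0]
    - [[0,0,0],[0,0,3],0]
    - [[0,0,0],[0,0,0],0]

```text
clock: 2.1
tool_pos: [0.4687, 0.0736, 0.2496]
eef_rot: [0.382, 0.593, -0.384, 0.595]
contact_force: [0.5, 0.2, 0.3]
opening: 0.008
```

Run:
```python
from plan import *
plan([.4674,.0757,.083])
```

```text
pos [0.4687 0.0736 0.2496] F [0.5 0.2 0.3] t 2.1 open 0.01
axes x,y,z [[0.001, -0.004, -1.0], [0.911, 0.412, -0.0], [0.412, -0.911, 0.004]] yaw of z deg -65.65
shift cm [16.66 -0.02 -0.31]
```

Request:
drive_tool:
  deltas:
    - [[0,0,0],[2.75,0,0],0]
    - [[0,0,0],[2.75,0,0],0]
    - [[0,0,0],[2.75,0,-0.1],0]
    - [[0,0,0],[2.75,0,-0.1],0]
    - [[0,0,0],[2.75,0,0],0]
    - [[0,0,0],[2.75,0,0],0]
    - [[0,0,0],[0,0,0],0]
    - [[0,0,0],[0,0,0],0]

```text
clock: 2.77
tool_pos: [0.4647, 0.0822, 0.0839]
eef_rot: [0.379, 0.597, -0.381, 0.595]
contact_force: [-0.8, -0.0, 0.9]
opening: 0.005
```

Run:
```python
from plan import *
plan([.4927,.0213,.083])
a,c=shot("scene","scene1")
cv2.imwrite("pics/B1.png",cv2.resize(a[130:280,175:365],None,fx=4,fy=4,interpolation=cv2.INTER_CUBIC)[:,:,::-1])
```

```text
pos [0.4647 0.0822 0.0839] F [-0.8 -0.   0.9] t 2.7667 open 0.0
axes x,y,z [[-0.003, -0.001, -1.0], [0.907, 0.422, -0.003], [0.422, -0.907, -0.001]] yaw of z deg -65.05
shift cm [ 0.09 -0.03  6.7 ]
```

View pics/B1.png

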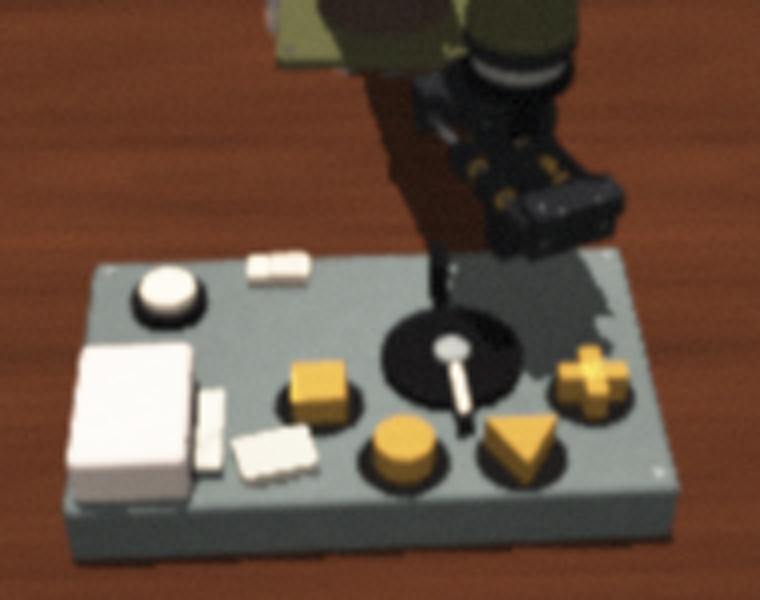

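The view shows the tool over the housing to the left of the tab, clear of the dies. Start pushing.

Request:
drive_tool:
  deltas:
    - [[0,0,0],[0,0,0.6],0]
    - [[0,0,0],[0,0,0.6],0]
    - [[0,0,0],[0,0,0.6],0]
    - [[0,0,0],[0,0,0.6],0]
    - [[0,0,0],[0,0,0.6],0]
    - [[0,0,0],[0,0,0.5],0]
    - [[0,0,0],[0,0,0.5],0]
    - [[0,0,0],[0,0,0.5],0]
    - [[0,0,0],[0,0,0.5],0]
    - [[0,0,0],[0,0,0.5],0]
    - [[0,0,0],[0,0,0.3],0]
    - [[0,0,0],[0,0,0],0]

```text
clock: 3.82
tool_pos: [0.4909, 0.0286, 0.0847]
eef_rot: [0.381, 0.595, -0.381, 0.596]
contact_force: [-0.2, 0.2, -0.7]
opening: 0.007
```

```bash
cat > dial.py <<'E'
from plan import *
import sys
# pointer line: white thin blob near the dial, in both views, and triangle centroid
def dial(tag):
  ax=np.array([.5625,.0372]);yaw=.0351
  for n in("top","scene"):
    im,c=shot(n,n+tag);hsv=cv2.cvtColor(im,cv2.COLOR_RGB2HSV)
    m=cv2.inRange(hsv,(0,0,180),(180,60,255));v,u=np.nonzero(m)
    P=plane(c,np.c_[u,v],.062)[:,:2];d=P-ax;rr=np.hypot(*d.T);k=(rr>.017)&(rr<.068)
    if k.sum()<5: print(n,"pointer hidden",k.sum());continue
    d=P[k].mean(0)-ax;print(n,"dial",round(np.arctan2(d[1],d[0])-yaw,3),"npx",k.sum(),"lateral px mean",d.round(4))
    m=cv2.inRange(hsv,(12,130,150),(35,255,255));N,L,S,C=cv2.connectedComponentsWithStats(m)
    for i in range(1,N):
        p=plane(c,C[i],.074)[0]
        if S[i,4]>40 and np.hypot(*(p[:2]-ax))<.13: print("  die",p[:2].round(4),S[i,4])
dial(sys.argv[1])
plan([.4927,.0213,.083])
E
python3 dial.py 2
```

```text
top pointer hidden 0
scene dial 0.362 npx 19 lateral px mean [0.0423 0.0177]
  die [0.5966 0.1303] 108
  die [ 0.6042 -0.0557] 126
  die [6.573e-01 6.000e-04] 133
  die [0.6535 0.0782] 112
pos [0.4914 0.0292 0.0848] F [ 0.2  0.1 -0.2] t 3.9167 open 0.0
axes x,y,z [[0.002, 0.0, -1.0], [0.907, 0.421, 0.002], [0.421, -0.907, 0.001]] yaw of z deg -65.1
shift cm [ 0.18 -0.22  0.77]
```

Nearly there: the scene view gives about 0.36. I'll nudge 3 mm more, back off and rise, then check in both views.

Request:
drive_tool:
  deltas:
    - [[0,0,0],[0,0,0.2],0]
    - [[0,0,0],[0,0,0.1],0]
    - [[0,0,0],[0,0,0],0]
    - [[0,0,0],[0,0,-1],0]
    - [[0,0,0],[0,0,-2],0]
    - [[0,0,0],[-2,0,-2],0]
    - [[0,0,0],[-3,0,0],0]
    - [[0,0,0],[-3,0,0],0]
    - [[0,0,0],[-3,-3,0],0]
    - [[0,0,0],[-3,-3,0],0]
    - [[0,0,0],[-2,-3,0],0]
    - [[0,0,0],[0,-3,0],0]

```text
clock: 4.92
tool_pos: [0.3628, 0.0222, 0.2464]
eef_rot: [0.382, 0.594, -0.379, 0.598]
contact_force: [0.6, -0.6, -0.9]
opening: 0.004
```

```bash
python3 dial.py 3
python3 - <<'E'
from h import *
a=load("top3")[0];b=load("scene3")[0]
A=cv2.resize(a[150:255,215:370],None,fx=4,fy=4,interpolation=cv2.INTER_CUBIC)[:170*4]
B=cv2.resize(b[190:275,195:350],None,fx=4,fy=4,interpolation=cv2.INTER_CUBIC)
cv2.imwrite("pics/AB.png",cv2.resize(np.vstack([A,B]),None,fx=.78,fy=.78)[:,:,::-1])
E
```

```text
top dial 0.386 npx 50 lateral px mean [0.0366 0.0164]
  die [0.6529 0.0797] 125
  die [0.6541 0.0024] 143
  die [ 0.5995 -0.054 ] 153
  die [0.5941 0.132 ] 125
scene dial 0.405 npx 36 lateral px mean [0.033  0.0156]
  die [0.5966 0.1303] 108
  die [ 0.604  -0.0556] 126
  die [6.574e-01 5.000e-04] 131
  die [0.6537 0.0783] 113
pos [0.3569 0.02   0.2443] F [-0.4  0.3  0.2] t 5.0167 open 0.01
axes x,y,z [[-0.004, -0.002, -1.0], [0.908, 0.42, -0.005], [0.42, -0.908, 0.0]] yaw of z deg -65.19
shift cm [16.07 12.46  5.58]
```

View pics/AB.png

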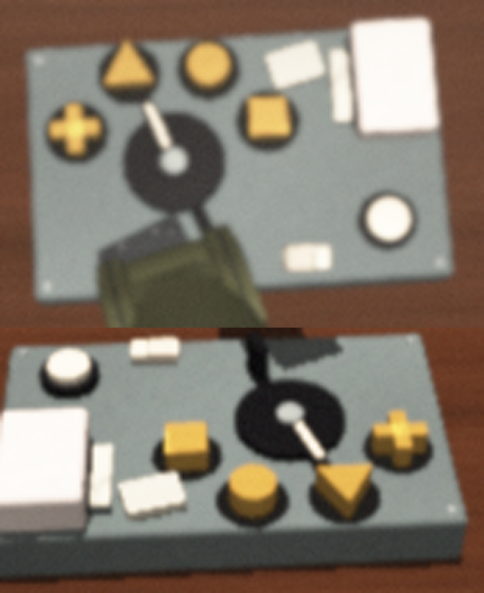

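The picture shows the pointer line running straight to the triangle's centre, in both views (0.386 and 0.405 against 0.4), and no die has shifted. Next I'll go above the button.

Request:
drive_tool:
  deltas:
    - [[0,0,0],[0,0.65,2.85],0]
    - [[0,0,0],[0,0.65,2.85],0]
    - [[0,0,0],[0,0.65,2.85],0]
    - [[0,0,0],[0,0.65,2.85],0]
    - [[0,0,0],[0,0.65,2.85],0]
    - [[0,0,0],[0,0.65,2.85],0]
    - [[0,0,0],[0,0.65,2.85],0]
    - [[0,0,0],[0,0.65,2.85],0]
    - [[0,0,0],[0,0,0],0]
    - [[0,0,0],[0,0,0],0]

```text
clock: 5.85
tool_pos: [0.5065, -0.1636, 0.2429]
eef_rot: [0.381, 0.596, -0.381, 0.596]
contact_force: [-0.6, 0.9, -0.3]
opening: 0.005
```

Run:
```python
from plan import *
plan([.4995,-.165,.092])
```

```text
pos [ 0.5065 -0.1636  0.2429] F [-0.6  0.9 -0.3] t 5.85 open 0.01
axes x,y,z [[-0.0, -0.0, -1.0], [0.908, 0.42, -0.0], [0.42, -0.908, 0.0]] yaw of z deg -65.2
shift cm [15.09 -0.7  -0.17]
```

Request:
drive_tool:
  deltas:
    - [[0,0,0],[2.5,-0.3,-0.1],0]
    - [[0,0,0],[2.5,-0.3,-0.1],0]
    - [[0,0,0],[2.5,-0.1,0],0]
    - [[0,0,0],[2.5,0,0],0]
    - [[0,0,0],[2.5,0,0],0]
    - [[0,0,0],[2.3,0,0],0]
    - [[0,0,0],[0,0,0],0]
    - [[0,0,0],[0,0,0],0]

```text
clock: 6.52
tool_pos: [0.4975, -0.1623, 0.095]
eef_rot: [0.38, 0.598, -0.38, 0.595]
contact_force: [-0.2, -0.8, -0.3]
opening: 0.008
```

Request:
drive_tool:
  deltas:
    - [[0,0,0],[0.3,0,0],0]
    - [[0,0,0],[0.3,0,0],0]
    - [[0,0,0],[0.3,0,0],0]
    - [[0,0,0],[0.2,0,0],0]
    - [[0,0,0],[0,0,0],0]

```text
clock: 6.93
tool_pos: [0.4986, -0.164, 0.0848]
eef_rot: [0.38, 0.596, -0.38, 0.596]
contact_force: [0.3, -0.2, 0.4]
opening: 0.002
```

Request:
drive_tool:
  deltas:
    - [[0,0,0],[0.2,0,0],0]
    - [[0,0,0],[0.2,0,0],0]
    - [[0,0,0],[0,0,0],0]
    - [[0,0,0],[0,0,0],0]

```text
clock: 7.27
tool_pos: [0.4988, -0.1641, 0.0807]
eef_rot: [0.38, 0.596, -0.38, 0.596]
contact_force: [-0.4, 0.6, 2.7]
opening: 0.004
```

Request:
drive_tool:
  deltas:
    - [[0,0,0],[0.2,0,0],0]
    - [[0,0,0],[0.1,0,0],0]
    - [[0,0,0],[0,0,0],0]
    - [[0,0,0],[0,0,0],0]

```text
clock: 7.6
tool_pos: [0.4988, -0.1641, 0.0777]
eef_rot: [0.38, 0.596, -0.38, 0.596]
contact_force: [0.2, -1.1, 4.2]
opening: 0.005
```

Request:
drive_tool:
  deltas:
    - [[0,0,0],[0.1,0,0],0]
    - [[0,0,0],[0.1,0,0],0]
    - [[0,0,0],[0,0,0],0]
    - [[0,0,0],[0,0,0],0]

```text
clock: 7.93
tool_pos: [0.4989, -0.1641, 0.0772]
eef_rot: [0.38, 0.596, -0.38, 0.597]
contact_force: [-2.9, -0.1, 18.6]
opening: 0.004
```

Request:
drive_tool:
  deltas:
    - [[0,0,0],[0.1,0,0],0]
    - [[0,0,0],[0,0,0],0]
    - [[0,0,0],[0,0,0],0]

```text
clock: 8.18
tool_pos: [0.4989, -0.1641, 0.077]
eef_rot: [0.38, 0.595, -0.38, 0.597]
contact_force: [-3.0, 0.8, 26.7]
opening: 0.006
```

The button has bottomed out: the force jumped from 4 to 27 N with no further travel. Retreat straight up.

Request:
drive_tool:
  deltas:
    - [[0,0,0],[-0.5,0,0],0]
    - [[0,0,0],[-1,0,0],0]
    - [[0,0,0],[-2.5,0,0],0]
    - [[0,0,0],[-3,0,0],0]
    - [[0,0,0],[-3,0,0],0]
    - [[0,0,0],[-3,-2,0],0]
    - [[0,0,0],[-3,-3,0],0]
    - [[0,0,0],[0,-3,0],0]
    - [[0,0,0],[0,-3,0],0]
    - [[0,0,0],[0,0,0],0]
    - [[0,0,0],[0,0,0],0]

```text
clock: 9.1
tool_pos: [0.3974, -0.2107, 0.2342]
eef_rot: [0.381, 0.596, -0.381, 0.595]
contact_force: [0.2, 0.1, -0.2]
opening: 0.006
```

```bash
python3 dial.py 4
python3 - <<'E'
from h import *
a=load("top4")[0];b=load("scene4")[0]
A=cv2.resize(a[150:255,215:370],None,fx=3.2,fy=3.2,interpolation=cv2.INTER_CUBIC)
B=cv2.resize(b[185:275,195:350],None,fx=3.2,fy=3.2,interpolation=cv2.INTER_CUBIC)
cv2.imwrite("pics/AB4.png",np.vstack([A,B])[:600,:,::-1])
c=load("scene4")[1];c0=load("scene0")[0]
d=np.abs(b.astype(int)-c0).max(2)[180:275,185:350];print("changed px",(d>40).sum())
for im in (c0,b):
    m=cv2.inRange(cv2.cvtColor(im,cv2.COLOR_RGB2HSV),(0,0,205),(180,50,255))[190:212,205:228];print("button blob",cv2.connectedComponentsWithStats(m)[2:])
E
```

```text
top dial 0.386 npx 50 lateral px mean [0.0366 0.0164]
  die [0.6527 0.0797] 128
  die [0.654  0.0022] 144
  die [ 0.5994 -0.054 ] 155
  die [0.594  0.1321] 122
scene dial 0.398 npx 36 lateral px mean [0.0335 0.0155]
  die [0.5966 0.1303] 108
  die [ 0.6041 -0.0557] 128
  die [6.573e-01 5.000e-04] 133
  die [0.6537 0.0781] 114
pos [ 0.4    -0.2097  0.2341] F [0.2 0.9 0. ] t 9.2 open 0.0
axes x,y,z [[0.001, 0.001, -1.0], [0.907, 0.422, 0.001], [0.422, -0.907, -0.0]] yaw of z deg -65.04
shift cm [ 15.13  18.14 -17.03]
changed px 1304
button blob (array([[  0,   0,  23,  22, 405],
       [  5,   7,  14,   9, 101]], dtype=int32), array([[10.91851852, 10.35802469],
       [11.32673267, 11.06930693]]))
button blob (array([[  0,   0,  23,  22, 498],
       [ 11,  13,   6,   3,   8]], dtype=int32), array([[10.95983936, 10.437751  ],
       [13.5       , 14.375     ]]))
```

View pics/AB4.png

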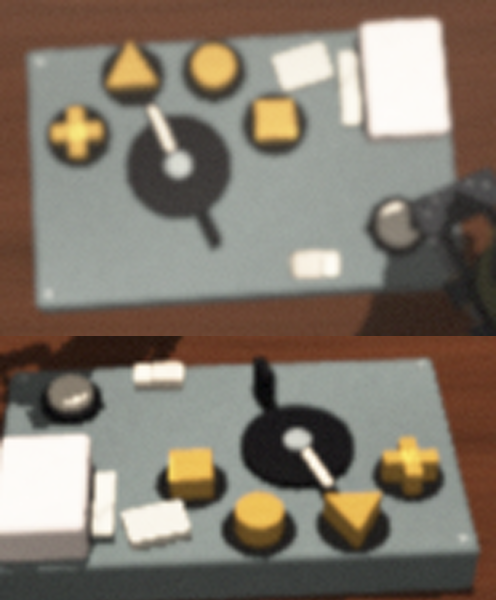

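The button looks up again (only shaded by the arm), the pointer is on the triangle, the eraser, chip and dies look unmoved, and the arm is clear. Handing in.

```bash
python3 -c "
from plant import r
print(r.finish_job())"
```

```text
the job is handed in; nothing more can be done
None
```

I pushed the selector's tab with closed fingertips until the pointer aimed at the triangular die. I then pressed the start button to its stop, let it spring back, and handed the job in at about 9 s of the 48 s.

- **Pointer:** the last check gave 0.386 rad from the top view and 0.398 rad from the scene view, against 0.4. That is about 1.5 mm off at most, within the 12 mm allowed.
- **Button press:** the fingertip pushed the button until it stopped moving, with the force rising from about 4 N to 27 N. This was after the pointer was on the triangle.
- **Dies and bystanders:** every die measured within about 3 mm of its first position. The chip and eraser look unmoved. I did not check the other bystanders again, but the arm never came near them.
- **Button spring-back:** I judged this only by eye in the last picture. The arm's shadow dimmed the button, so the colour-mask check on it failed and I have no measurement of it being up.

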